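Square the crown tray into the corner stop

ROBOT

A 6-joint arm with a two-finger parallel gripper is mounted at the origin on a cart in front of the work surface, level with it; the furniture and walls round the work are solid. World frame = base frame: x ahead of the robot, y to its left, z up, the work surface at z = 0. Lengths are in mm, angles in rad, forces in N, time in s.
With the tool pointing down it reaches from about 250 to 850 mm from the base axis. Payload 12.5 kg.
Tool frame: the origin (TCP) lies midway between the tips of the shut fingers; the grasp point (between the pads) lies 19 mm behind it (bot.tcp_to_grasp is the distance from the TCP to the grasp point, in mm); z points along the fingers, y is the line along which they close (so a half turn about z gives the same grasp; the last joint's range is limited). The gripper opens to 93 mm and grips with 3 to 60 N. Pads are 15 mm wide; open, the fingers measure 128 mm over their backs; the gripper's body (75 mm by 188 mm) begins 65 mm behind the grasp point.
Start: joints at [-1.377, 0.351, 1.652, -0, 1.139, -0.085], TCP at [151.381, -528.742, 218.633] pointing down, gripper open.
Joint ranges: [-2.75, 2.75], [-0.79, 2.1], [0.01, 2.65], [-1.57, 4.71], [0.07, 3.14], [-2.87, 2.87]. Speed limits (rad/s): [2.22, 2.22, 2.79, 3.14, 3.14, 3.14].

INTERFACE

Orientations are given as a unit quaternion [w, x, y, z].
In Python, from station import observe, read_camera, bot, nets gives the robot as it stands.
- The arm moves only by the shell command python3 -m pendant 'ROWS' [FORCE]. ROWS is JSON, a list of rows, each a list of 3 entries, a list of its own where there are three numbers: the opening, from -1 (shut) to 1 (fully open), then the shift along the tool's x, y, z in mm, then the turn, a rotation vector about the tool's x, y, z in degrees. In form: [[grip, [x, y, z], [ax, ay, az]], ...]. A call has exactly 8 rows; each row is the pose to reach, as a shift and turn from the pose commanded when the call began, along the tool's axes at that moment; what a row does not reach only later rows make up. A row lasts 1/8 s, in which the tool goes at most 62.5 mm and 10.7 degrees, less where a joint would pass 70% of its speed; a pose out of reach is approached as far as the arm can. A call with a gripper value outside its range is refused whole. The fingers move at their own pace and stop on an object; FORCE is the grip in N (left out, the last holds). Time passes only in rows, so rows that repeat a pose let the fingers close, or fill a call up. It gives the time, the measured TCP pose, the force, the opening and the grip force at its end, in the units of the state.
- observe(): the state, without advancing time (a new reading comes with each control period).
- read_camera(name): name is "scene" or "top" or "wrist"; returns a dict with "image" (420x560x3 uint8, red, green, blue), "fx", "fy", "cx", "cy" (pixels), "k1" (the pictures are not rectified: a ray, as slopes to the right and down, at radius r is drawn at 1 + k1 r^2 times it, then the intrinsics apply), "extrinsics" (4x4, takes a point from world to camera coordinates); the wrist camera has in their place "tool_from_camera" (4x4, takes a point from camera to tool coordinates, whose origin is the TCP and whose axes are the flange's). Camera axes: x right, y up, looking along -z (the intrinsics and any distortion apply to the point x, -y, -z); pixel columns grow to the right and rows downward; lengths in mm; the calibration is good to about 2 mm. A picture is of the moment at which its call begins: read the wrist's pose just before it. There is no depth.
- bot.hand_in(): hands the job in; it is judged then, once.
Trained networks look in the newest picture that a camera, given by its name, has taken for a name from the list of things; names that differ only in an ending like _2 or _b are one class to them, and where a whole thing is asked for, a point or a joint stands for the part that bears it (a point fixed in the world has none). Each returns a list of dicts, best first, with "score" (0 to 1); they miss things now and then, are a little off and sometimes report something else, mostly with a low value. They report only what shows in the picture. A call takes as long as a camera call. They do not tell look-alikes from the thing itself.
- nets.trace(thing, camera): "mask" (420x560 bool, what is visible of it) and "centre" ([column, row] in pixels, amid what is visible of it).
- nets.landmark_of(thing, camera): "centre" ([column, row] in pixels: a listed point, or the origin of a listed thing).
The state is a dict: "clock": time; "qpos": joint angles; "qd": joint speeds; "joint_torque": joint torques, N m; "eef_pos": TCP position; "eef_rot": TCP orientation; "ft_force": force on the tool from outside, world axes, zero at the start; "wrist_torque": the same for the moment, N m; "gripper_width": opening from 0.0 (shut) to 1.0 (fully open); "grip_force": force on a finger pad.
Only numpy, scipy, OpenCV 4.12 (cv2) and the standard library are available. Lean on these libraries where they do the work, as an engineer would, in place of code of your own. Each camera call takes 0.05 s, during which the arm holds its last target. There are 200 camera calls.

TASK

With the fingertips, gently push the pink tray of crowns along the bench into the inner corner of the aluminium L-shaped stop, so that its long side lies flat against the long bar and its short end against the short bar. Only push it: do not pick it up, tip it or ram it, and leave the other things on the bench where they are.

Things in the scene. Friction and masses are not known exactly. Their poses are not given: they have to be found in the camera images.
- tooth_tray: Loose pink tray with rows of white crowns, 73 mm (x) by 98 mm (y), corners rounded, 0.14 to 0.28 kg. Solid pink body 16 mm high; crowns rise to 28 mm in the middle. Origin: centre of its underside, z up; its long side runs along its own y. It starts in front of the long bar, turned up to 0.4 rad, and turns easily if pushed at one point.
- corner_stop: Aluminium L screwed to the bench (fixed), bars 14 mm high, 12 mm thick. Origin: inner corner, on the bench. Long bar: 300 mm along the stop's -y, face at x = 0; short bar: 85 mm along its -x, face at y = 0. The tray belongs at x < 0, y < 0: seated, its axes parallel to the stop's, its centre is at (-0.0365, -0.049) m in the stop's frame. Flat blue tape marks the tray's free corner.
- dappen: Small glass dish, 34 mm wide, 22 mm high, bystander standing in front of the stop. Origin at the centre of its underside.
- bottle_2: Small bottle with a blue label, 30 mm wide, 60 mm high, bystander behind the long bar. Origin at the centre of its underside.
- wax_block: Pink wax block, 32 x 55 x 14 mm, bystander to the left of the short bar. Origin at the centre of its underside.
- bur_block: Blue block of burs, 42 x 62 x 36 mm, bystander on the left. Origin at the centre of its underside.
- pot_pink: Round white pot with pink contents, 84 mm wide, 26 mm high, bystander on the right. Origin at the centre of its underside.
- pin_box: Turquoise box with closed lid, 46 x 50 x 17 mm, bystander on the right. Origin at the centre of its underside.
Not all that is in view belongs to the job. Leave any blue or red look-alike of the tooth_tray alone.

How it is judged (in metres and radians):
At the end, for the whole second after the job is handed in: The tray lies flat and still in the inner corner of the stop: within about 4 mm of touching each bar and parallel to them within 0.06 rad (x of tooth_tray in the frame of corner_stop between -0.0405 and -0.033 m and y of tooth_tray in the frame of corner_stop between -0.0535 and -0.0455 m and angle between the y axis of tooth_tray and the y axis of corner_stop, either way round below 0.06 rad and angle between tooth_tray's own z axis and vertical below 0.05 rad and height (world z) of tooth_tray below 0.004 m and linear speed of tooth_tray below 0.01 m/s).
It fails at once if the tray is lifted off the bench (height (world z) of tooth_tray above 0.008 m).
It fails at once if the tray is tipped (angle between tooth_tray's own z axis and vertical above 0.2 rad).
It fails at once if the tray is rammed or squeezed (more than 40 N from the fingers) (contact force between the fingers and tooth_tray above 40 N).
It fails at once if a bystander is moved more than 15 mm (distance of any of dappen, bottle_2, wax_block, bur_block, pot_pink, pin_box from where it was at the start of the episode above 0.015 m).
It also fails if it takes over 51 s, if anything falls off the work surface, if the arm or the gripper's body presses on something with over 40 N, if the wrist force passes 120 N, or if a joint passes its speed limit or range.

## Working session

There is one attempt and no reset: what is moved stays moved. The work goes in short steps, Python scripts to look and compute and a shell command to move; the robot and the scene stay as the last step left them, time stands still between calls to the robot, and variables do not carry over. Pictures are saved under pics/ and viewed, at most 14 in all, crops included, and the job is handed in when it is done.

```bash
mkdir -p pics; cat > h.py <<'E'
import numpy as np, cv2
from station import observe, read_camera, bot, nets
from scipy.spatial.transform import Rotation as R
def ray(c,px,st=None):
    u=(np.atleast_2d(px)-[c["cx"],c["cy"]])/[c["fx"],c["fy"]]
    s=u.copy()
    for _ in range(20): s=u/(1+c["k1"]*(s**2).sum(1,keepdims=True))
    d=np.c_[s[:,0],-s[:,1],-np.ones(len(s))]
    if "extrinsics" in c: M=np.linalg.inv(np.array(c["extrinsics"]))
    else:
        T=np.eye(4);q=np.array(st["eef_rot"]);T[:3,:3]=R.from_quat(q[[1,2,3,0]]).as_matrix();T[:3,3]=st["eef_pos"]
        M=T@np.array(c["tool_from_camera"])
    return M[:3,3],d@M[:3,:3].T
def toz(c,px,z,st=None):
    o,d=ray(c,px,st); return (o+d*((z-o[2])/d[:,2])[:,None])[:,:2]
E
python3 - <<'E'
from h import *
s=observe();print({k:np.round(v,3) for k,v in s.items()})
ims=[]
for n in("top","scene"):
    c=read_camera(n);cv2.imwrite(f"pics/{n}0.png",c["image"][...,::-1])
    for t in("tooth_tray","corner_stop","dappen","bottle_2","wax_block","bur_block","pot_pink","pin_box"):
        for r in nets.landmark_of(t,n)[:3]: print(n,t,round(r["score"],2),np.round(r["centre"]),toz(c,r["centre"],0).round(0))
E
```

```text
{'clock': np.float64(0.0), 'qpos': array([-1.377,  0.351,  1.652,  0.   ,  1.139, -0.085]), 'qd': array([ 0.001,  0.   ,  0.001, -0.001,  0.   , -0.001]), 'joint_torque': array([ 1.0000e-03, -4.9732e+01, -2.8525e+01,  7.0000e-02,  2.6000e-02,
       -0.0000e+00]), 'eef_pos': array([ 151.336, -528.425,  218.107]), 'eef_rot': array([-0.001,  0.99 ,  0.139, -0.   ]), 'ft_force': array([-0.241, -0.569, -0.039]), 'wrist_torque': array([-0.022,  0.06 , -0.007]), 'grip_force': np.float64(0.0), 'gripper_width': np.float64(0.998)}
top tooth_tray 0.87 [270. 225.] [[564. -65.]]
top tooth_tray 0.69 [422. 259.] [[ 443. -532.]]
top dappen 0.53 [211. 263.] [[452. 121.]]
top bottle_2 0.39 [218. 178.] [[714.  93.]]
top wax_block 0.46 [180. 227.] [[566. 213.]]
top bur_block 0.55 [201. 204.] [[633. 148.]]
top bur_block 0.51 [130. 210.] [[621. 371.]]
top pot_pink 0.95 [344. 252.] [[ 473. -289.]]
top pin_box 0.62 [334. 220.] [[ 573. -263.]]
top pin_box 0.22 [129. 211.] [[619. 376.]]
scene tooth_tray 0.84 [261. 216.] [[562. -62.]]
scene tooth_tray 0.69 [392. 310.] [[ 614. -558.]]
scene tooth_tray 0.59 [318. 337.] [[ 439. -549.]]
scene corner_stop 0.91 [255. 185.] [[643. 145.]]
scene corner_stop 0.26 [228. 182.] [[576. 214.]]
scene dappen 0.4 [203. 199.] [[455. 133.]]
scene bottle_2 0.58 [205. 198.] [[462. 137.]]
scene bottle_2 0.52 [279. 187.] [[706.  89.]]
scene wax_block 0.46 [228. 184.] [[567. 196.]]
scene pot_pink 0.94 [262. 261.] [[ 461. -267.]]
scene pin_box 0.73 [296. 248.] [[ 563. -256.]]
```

View pics/top0.png

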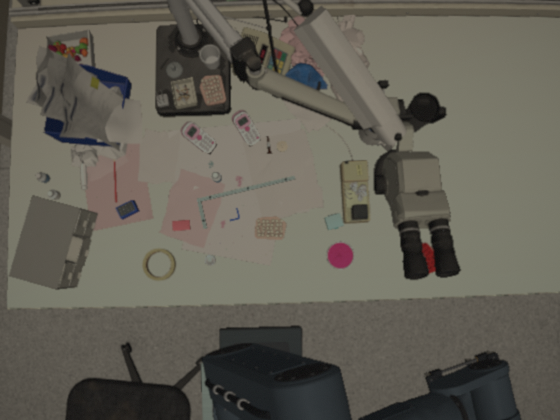

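View pics/scene0.png

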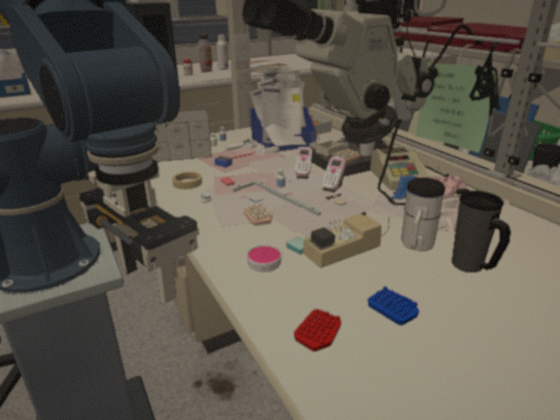

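Top picture: the tray is at about (270,228). The stop's corner is at (201,201), its long bar runs to (294,179) and its short bar to (205,227), with the tape at (236,213). The red and blue look-alikes are far to the right. I'll go above the work for a close look with the wrist camera.

```bash

python3 -m pendant '[[1,[70,-51,-20],[0,0,0]],[1,[120,-87,-40],[0,0,0]],[1,[170,-123,-65],[0,0,0]],[1,[220,-160,-65],[0,0,0]],[1,[265,-195,-65],[0,0,0]],[1,[280,-205,-65],[0,0,0]],[1,[280,-205,-65],[0,0,0]],[1,[280,-205,-65],[0,0,0]]]'
python3 -m pendant '[[0,[40,-30,-20],[0,0,0]],[0,[90,-65,-40],[0,0,0]],[0,[140,-100,-65],[0,0,0]],[0,[190,-137,-65],[0,0,0]],[0,[235,-170,-65],[0,0,0]],[0,[265,-195,-65],[0,0,0]],[0,[275,-200,-65],[0,0,0]],[0,[275,-200,-65],[0,0,0]]]'
cat > look.py <<'E'
from h import *
import sys
def look(n):
    s=observe();c=read_camera("wrist");cv2.imwrite(f"pics/{n}.png",c["image"][...,::-1])
    print(np.round(s["clock"],2),np.round(s["eef_pos"],1),np.round(s["eef_rot"],4),np.round(s["qpos"],2))
    out={}
    for t in("tooth_tray","corner_stop","dappen","wax_block","bottle_2"):
        for r in nets.trace(t,"wrist")[:2]:
            if r["score"]<.4: continue
            m=r["mask"];z={"tooth_tray":16,"corner_stop":14}.get(t,10)
            cn=max(cv2.findContours(m.astype(np.uint8),0,1)[0],key=cv2.contourArea)[:,0].astype(float)
            w=toz(c,cn,z,s).astype(np.float32);b=cv2.minAreaRect(w)
            print(t,round(r["score"],2),np.round(r["centre"]),"rect",np.round(b[0],1),np.round(b[1],1),round(b[2],1))
            out.setdefault(t,w)
        for r in nets.landmark_of(t,"wrist")[:1]: print("  lm",round(r["score"],2),np.round(r["centre"]),toz(c,r["centre"],0,s).round(1))
    return s,c,out
if __name__=="__main__": look(sys.argv[1])
E
python3 look.py w1
```

```text
clock: 1.9
eef_pos: [363.9, -254.9, 283.6]
eef_rot: [0.0, 0.99, 0.139, -0.0]
ft_force: [0.0, 0.3, -1.0]
gripper_width: 0.999
grip_force: 0.0
clock: 2.9
eef_pos: [573.5, 12.2, 348.3]
eef_rot: [0.0, 0.99, 0.139, -0.0]
ft_force: [-0.5, -0.1, -0.1]
gripper_width: 0.5
grip_force: 0.0
2.9 [573.5  12.2 348.3] [ 1.000e-04  9.904e-01  1.385e-01 -4.000e-04] [-0.06  0.3   1.41 -0.    1.44  1.23]
tooth_tray 0.66 [312. 198.] rect [552.7 -63.2] [97.2 73.6] 85.7
tooth_tray 0.55 [551. 237.] rect [ 602.8 -515.5] [76.6 41.8] 31.6
  lm 0.66 [310. 196.] [[549.5 -56.7]]
corner_stop 0.65 [267. 117.] rect [6.347e+02 6.000e-01] [ 97.  310.7] 11.9
  lm 0.66 [251.  76.] [[716.5  98.8]]
dappen 0.58 [202. 222.] rect [456.5 124.5] [33.1 38.5] 76.6
  lm 0.71 [203. 215.] [[460.7 124. ]]
wax_block 0.74 [168. 144.] rect [568.9 210.9] [33.8 58.9] 2.4
  lm 0.55 [164. 146.] [[565.7 216.1]]
bottle_2 0.79 [250.  76.] rect [715.2 100.7] [38.6 30.1] 42.7
  lm 0.65 [248.  75.] [[716.5 103.8]]
```

View pics/w1.png

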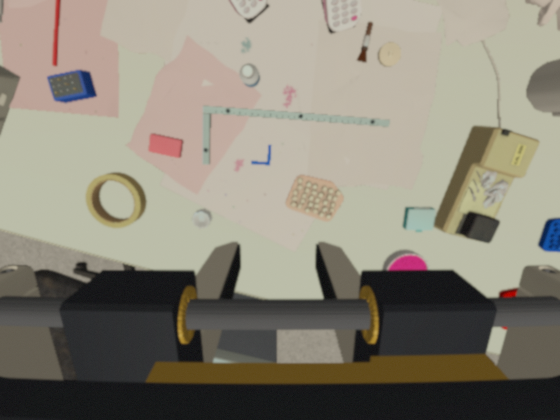

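The close view matches the sizes given: stop 97x311, tray 97x74. The stop's corner is at about (641,149) with yaw 11.9°. In the stop's frame the tray is at (-130,-190), turned by -16°. I'll go down behind the tray on its -x side, aligned with the stop.

```bash

python3 -m pendant '[[0.3,[-50,26,0],[0,0,4]],[0.3,[-90,46,30],[0,0,4]],[0.3,[-116,59,70],[0,0,4]],[0.3,[-116,59,120],[0,0,4]],[0.3,[-116,59,170],[0,0,4]],[0.3,[-116,59,220],[0,0,4]],[0.3,[-116,59,250],[0,0,4]],[0.3,[-116,59,250],[0,0,4]]]'
python3 -m pendant '[[0.3,[0,0,25],[0,0,0]],[0.3,[0,0,50],[0,0,0]],[0.3,[0,0,70],[0,0,0]],[0.3,[0,0,82],[0,0,0]],[0.3,[0,0,88],[0,0,0]],[0.3,[0,0,92],[0,0,0]],[0.3,[0,0,92],[0,0,0]],[0.3,[0,0,92],[0,0,0]]]'
python3 look.py w2
```

```text
clock: 4.45
eef_pos: [477.1, -75.0, 97.3]
eef_rot: [-0.001, 0.995, 0.104, -0.002]
ft_force: [0.1, -0.9, 0.8]
gripper_width: 0.648
grip_force: 0.0
clock: 5.45
eef_pos: [478.5, -75.3, 7.0]
eef_rot: [0.0, 0.995, 0.104, 0.0]
ft_force: [0.9, 0.2, 0.0]
gripper_width: 0.651
grip_force: 0.0
5.45 [478.5 -75.3   7. ] [1.000e-04 9.945e-01 1.043e-01 3.000e-04] [-0.25  0.58  1.96 -0.    0.61  1.11]
tooth_tray 0.83 [277. 126.] rect [552.7 -63.7] [94.5 71.5] 85.7
  lm 0.88 [284. 127.] [[554.  -63.3]]
corner_stop 0.63 [110.  28.] rect [585.6  39.7] [16.2 32.4] 12.0
dappen 0.74 [515. 288.] rect [ 485.1 -232.3] [6.  3.4] 25.5
```

View pics/w2.png

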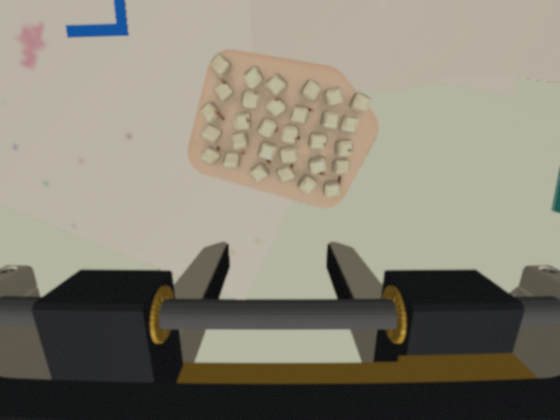

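The tray fills (190–375, 50–205) with the tips just below it and centred. I'll start the slow push along the tool's x.

```bash

python3 -m pendant '[[0.3,[6,0,0],[0,0,0]],[0.3,[12,0,0],[0,0,0]],[0.3,[18,0,0],[0,0,0]],[0.3,[24,0,0],[0,0,0]],[0.3,[30,0,0],[0,0,0]],[0.3,[36,0,0],[0,0,0]],[0.3,[42,0,0],[0,0,0]],[0.3,[48,0,0],[0,0,0]]]'
python3 -m pendant '[[0.3,[6,0,0],[0,0,0]],[0.3,[12,0,0],[0,0,0]],[0.3,[18,0,0],[0,0,0]],[0.3,[24,0,0],[0,0,0]],[0.3,[30,0,0],[0,0,0]],[0.3,[36,0,0],[0,0,0]],[0.3,[42,0,0],[0,0,0]],[0.3,[48,0,0],[0,0,0]]]'
cat >> look.py <<'E'
    pass
E
cat > tray.py <<'E'
from look import *
s,c,o=look(sys.argv[1])
C=np.array([640.7,149.]);a=np.radians(11.9);M=np.array([[np.cos(a),np.sin(a)],[-np.sin(a),np.cos(a)]])
b=cv2.minAreaRect(o["tooth_tray"])
print("tray in stop",(M@(np.array(b[0])-C)).round(1),b[1],"yaw rel",round(((b[2]-11.9+45)%90)-45,1),"tcp",(M@(s["eef_pos"][:2]-C)).round(1))
E
python3 tray.py w3
```

```text
clock: 7.0
eef_pos: [525.5, -65.2, 6.6]
eef_rot: [-0.0, 0.995, 0.104, -0.0]
ft_force: [-2.2, 0.0, 0.7]
gripper_width: 0.651
grip_force: 0.8
clock: 8.0
eef_pos: [572.5, -55.3, 6.6]
eef_rot: [-0.0, 0.995, 0.104, -0.0]
ft_force: [-0.8, 0.6, -0.0]
gripper_width: 0.648
grip_force: 0.6Traceback (most recent call last):
  File "tray.py", line 1, in <module>
    from look import *
  File "look.py", line 18
    pass
IndentationError: unexpected indent
```

```bash
sed -i '$d' look.py; python3 tray.py w3
```

```text
8.0 [572.5 -55.3   6.6] [-0.      0.9945  0.1043 -0.    ] [-0.18  0.69  1.72  0.    0.74  1.18]
tooth_tray 0.84 [264. 183.] rect [616.4 -40.2] [71.5 94.4] 9.3
  lm 0.75 [264. 182.] [[614.  -38.2]]
corner_stop 0.74 [233.  54.] rect [679.8 -16.9] [ 14.8 259.5] 12.0
tray in stop [ -62.8 -180.1] (71.49120330810547, 94.41313934326172) yaw rel -2.6 tcp [-108.8 -185.9]
```

View pics/w3.png

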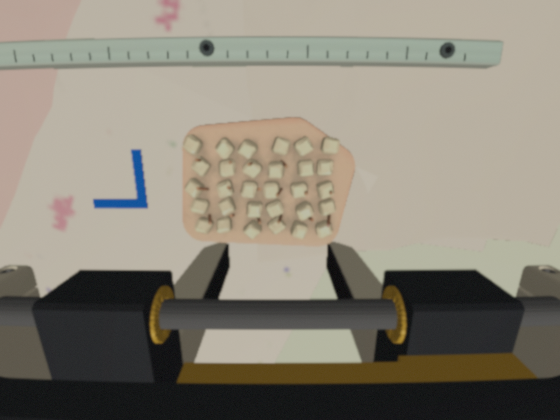

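The tray is now square to the fingers, its back edge at row 242 and the bar at row ~52. I'll push 22 mm more, leaving a small gap, then back off and rise.

```bash

python3 -m pendant '[[0.3,[4,0,0],[0,0,0]],[0.3,[8,0,0],[0,0,0]],[0.3,[12,0,0],[0,0,0]],[0.3,[16,0,0],[0,0,0]],[0.3,[19,0,0],[0,0,0]],[0.3,[21,0,0],[0,0,0]],[0.3,[22,0,0],[0,0,0]],[0.3,[22,0,0],[0,0,0]]]'
python3 -m pendant '[[0.3,[-5,0,0],[0,0,0]],[0.3,[-12,0,0],[0,0,0]],[0.3,[-20,0,-20],[0,0,0]],[0.3,[-20,0,-50],[0,0,0]],[0.3,[-20,0,-80],[0,0,0]],[0.3,[-20,0,-110],[0,0,0]],[0.3,[-20,0,-140],[0,0,0]],[0.3,[-20,0,-140],[0,0,0]]]'
python3 tray.py w4
```

```text
clock: 9.55
eef_pos: [593.8, -50.8, 6.7]
eef_rot: [0.0, 0.995, 0.104, 0.0]
ft_force: [-0.1, -0.7, -0.7]
gripper_width: 0.647
grip_force: 0.0
clock: 10.55
eef_pos: [574.8, -55.2, 148.6]
eef_rot: [0.001, 0.995, 0.104, 0.002]
ft_force: [-0.1, -0.8, 0.1]
gripper_width: 0.651
grip_force: 0.0
10.55 [574.8 -55.2 148.6] [5.000e-04 9.945e-01 1.043e-01 1.800e-03] [-0.18  0.48  1.65  0.    1.01  1.19]
tooth_tray 0.83 [268. 141.] rect [637.5 -35.6] [71.8 95.1] 9.3
  lm 0.85 [270. 140.] [[636.7 -34.2]]
corner_stop 0.66 [187.  92.] rect [6.361e+02 3.000e-01] [ 95.3 311.3] 12.5
  lm 0.74 [98. 98.] [[642.6 149.3]]
dappen 0.69 [109. 262.] rect [465.7 125.7] [24.1 45.1] 12.5
wax_block 0.77 [ 36. 156.] rect [568.3 210.1] [34.6 63.3] 4.3
wax_block 0.65 [452. 245.] rect [ 565.4 -259.8] [50.  60.6] 14.8
  lm 0.79 [ 38. 157.] [[568.  212.9]]
bottle_2 0.61 [141.  24.] rect [717.7 107.6] [56.9 32.5] 60.1
  lm 0.78 [151.  35.] [[711.9 101.3]]
tray in stop [ -41.2 -180. ] (71.83822631835938, 95.10460662841797) yaw rel -2.6 tcp [-106.6 -186.2]
```

View pics/w4.png

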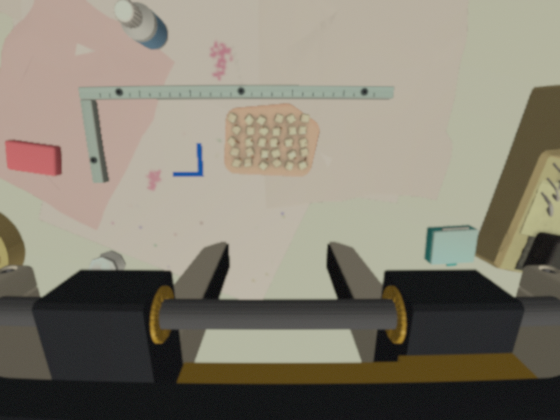

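In the refined view the tray's gap to the bar is about 4 mm, at roughly (-41,-180) in the stop's frame. Next I turn the tool 90° and go down behind the tray's right-hand short end.

```bash

python3 -m pendant '[[-0.4,[8,10,0],[0,0,-10]],[-0.4,[16,20,0],[0,0,-20]],[-0.4,[26,30,0],[0,0,-30]],[-0.4,[36,42,0],[0,0,-40]],[-0.4,[48,54,0],[0,0,-50]],[-0.4,[58,66,0],[0,0,-60]],[-0.4,[64,74,0],[0,0,-70]],[-0.4,[64,74,0],[0,0,-80]]]'
python3 -m pendant '[[-0.4,[0,0,20],[0,0,-10]],[-0.4,[0,0,50],[0,0,-10]],[-0.4,[0,0,80],[0,0,-10]],[-0.4,[0,0,105],[0,0,-10]],[-0.4,[0,0,125],[0,0,-10]],[-0.4,[0,0,136],[0,0,-10]],[-0.4,[0,0,142],[0,0,-10]],[-0.4,[0,0,142],[0,0,-10]]]'
python3 tray.py w5
```

```text
clock: 12.1
eef_pos: [652.3, -114.5, 146.3]
eef_rot: [-0.0, 0.693, 0.721, -0.0]
ft_force: [0.1, -0.3, -1.1]
gripper_width: 0.301
grip_force: 0.0
clock: 13.1
eef_pos: [652.2, -114.1, 4.8]
eef_rot: [0.0, 0.63, 0.777, 0.0]
ft_force: [-0.2, 0.1, -0.6]
gripper_width: 0.3
grip_force: 0.0
13.1 [ 652.2 -114.1    4.8] [1.000e-04 6.295e-01 7.770e-01 1.000e-04] [-0.24  0.81  1.46  0.    0.87 -0.45]
tooth_tray 0.93 [276. 110.] rect [637.5 -35.5] [71.6 95.1] 9.8
  lm 0.93 [279. 122.] [[635.7 -36.5]]
corner_stop 0.68 [368. 127.] rect [684.3 -40.6] [ 16.2 141.1] 12.0
corner_stop 0.47 [280. 109.] rect [637.7 -35.5] [72.8 97.2] 9.7
  lm 0.44 [279. 121.] [[635.6 -36. ]]
tray in stop [ -41.1 -179.9] (71.56205749511719, 95.05039978027344) yaw rel -2.1 tcp [ -43.  -259.8]
```

View pics/w5.png

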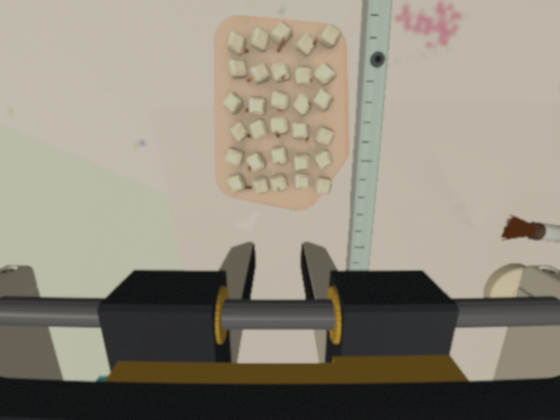

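The tray lies at columns 215–348 and rows 15–208, parallel to the bar. Its near end is visibly slanted, so I'll push a short way first and check whether it turns.

```bash

python3 -m pendant '[[-0.4,[6,0,0],[0,0,0]],[-0.4,[12,0,0],[0,0,0]],[-0.4,[18,0,0],[0,0,0]],[-0.4,[24,0,0],[0,0,0]],[-0.4,[30,0,0],[0,0,0]],[-0.4,[36,0,0],[0,0,0]],[-0.4,[42,0,0],[0,0,0]],[-0.4,[48,0,0],[0,0,0]]]'
python3 tray.py w6
```

```text
clock: 14.65
eef_pos: [642.0, -66.7, 4.6]
eef_rot: [0.0, 0.63, 0.777, 0.0]
ft_force: [0.5, -0.3, -1.2]
gripper_width: 0.303
grip_force: 0.4
14.65 [642.  -66.7   4.6] [0.     0.6295 0.777  0.    ] [-0.18  0.78  1.51  0.    0.84 -0.38]
tooth_tray 0.82 [279. 155.] rect [632.1  -9.9] [71.  94.4] 8.9
  lm 0.75 [280. 161.] [[630.7 -10.2]]
corner_stop 0.94 [364. 104.] rect [674.6   6.9] [ 15.6 140.9] 12.0
dappen 0.49 [278. 154.] rect [632.1 -10.4] [74.5 98.4] 8.9
bottle_2 0.63 [481.   5.] rect [716.7  86.2] [37.3  9.6] 14.3
tray in stop [ -41.2 -153.7] (71.0260238647461, 94.39002227783203) yaw rel -3.0 tcp [ -43.2 -211.4]
```

View pics/w6.png

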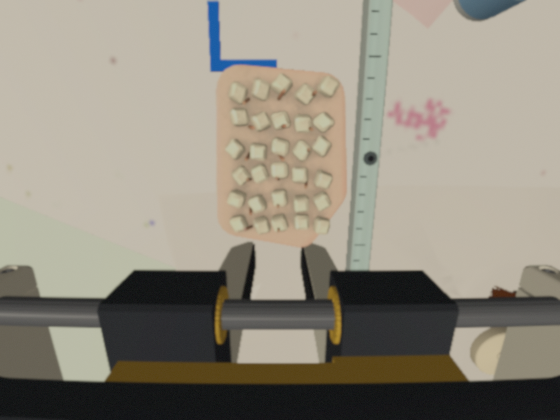

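The tray slid straight ahead and stayed parallel, with its near end at row ~240. I'll keep pushing along the bar, stopping about 9 mm short.

```bash

python3 -m pendant '[[-0.4,[6,0,0],[0,0,0]],[-0.4,[12,0,0],[0,0,0]],[-0.4,[18,0,0],[0,0,0]],[-0.4,[24,0,0],[0,0,0]],[-0.4,[30,0,0],[0,0,0]],[-0.4,[36,0,0],[0,0,0]],[-0.4,[42,0,0],[0,0,0]],[-0.4,[48,0,0],[0,0,0]]]'
python3 tray.py w6b
python3 -m pendant '[[-0.4,[6,0,0],[0,0,0]],[-0.4,[12,0,0],[0,0,0]],[-0.4,[18,0,0],[0,0,0]],[-0.4,[24,0,0],[0,0,0]],[-0.4,[30,0,0],[0,0,0]],[-0.4,[36,0,0],[0,0,0]],[-0.4,[42,0,0],[0,0,0]],[-0.4,[48,0,0],[0,0,0]]]'
python3 tray.py w7
```

```text
clock: 16.2
eef_pos: [632.0, -19.8, 4.6]
eef_rot: [0.0, 0.63, 0.777, 0.0]
ft_force: [0.3, -0.6, 0.6]
gripper_width: 0.298
grip_force: 0.5
16.2 [632.  -19.8   4.6] [0.     0.6295 0.777  0.    ] [-0.1   0.77  1.55  0.    0.82 -0.31]
tooth_tray 0.8 [278. 153.] rect [622.1  37.1] [71.1 94.6] 8.9
corner_stop 0.92 [367. 127.] rect [664.5  53.8] [ 15.1 140.9] 12.0
bottle_2 0.66 [501.  77.] rect [725.2 103.9] [64.9 36.8] 24.9
  lm 0.56 [464.  89.] [[713.5  97.5]]
tray in stop [ -41.2 -105.6] (71.14710998535156, 94.57452392578125) yaw rel -3.0 tcp [ -43.3 -163.4]
clock: 17.75
eef_pos: [622.1, 27.2, 4.6]
eef_rot: [-0.0, 0.629, 0.777, -0.0]
ft_force: [0.6, -0.2, 0.2]
gripper_width: 0.302
grip_force: 0.5
17.75 [622.1  27.2   4.6] [-0.      0.6295  0.777  -0.    ] [-0.03  0.75  1.58 -0.    0.81 -0.24]
tooth_tray 0.83 [279. 153.] rect [611.8  84. ] [72.3 94.9] 9.4
  lm 0.86 [279. 162.] [[610.5  82.8]]
corner_stop 0.8 [355.  52.] rect [616.3  87.6] [ 96.6 132.7] 12.3
  lm 0.65 [358.  50.] [[639.3 150.3]]
dappen 0.73 [21. 31.] rect [468.7 121.4] [26.3 31.1] 0.1
  lm 0.67 [23. 33.] [[459.3 122.9]]
bottle_2 0.76 [488. 181.] rect [733.2  97.5] [35.8 78.1] 81.5
  lm 0.91 [453. 172.] [[713.4  99.2]]
tray in stop [-41.7 -57.6] (72.29487609863281, 94.90743255615234) yaw rel -2.5 tcp [ -43.3 -115.4]
```

View pics/w7.png

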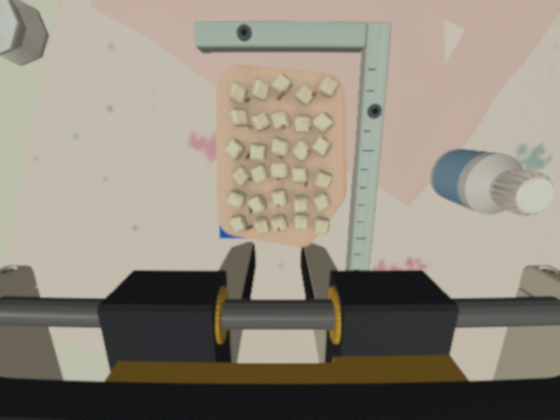

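The tray is inside the corner, with gaps of about 8.5 mm to the short bar and 5 mm to the long bar. I'll creep forward now.

```bash

python3 -m pendant '[[-0.4,[1.5,0,0],[0,0,0]],[-0.4,[3,0,0],[0,0,0]],[-0.4,[4,0,0],[0,0,0]],[-0.4,[5,0,0],[0,0,0]],[-0.4,[6,0,0],[0,0,0]],[-0.4,[6.7,0,0],[0,0,0]],[-0.4,[7.4,0,0],[0,0,0]],[-0.4,[8,0,0],[0,0,0]]]'
python3 tray.py w8
```

```text
clock: 19.3
eef_pos: [620.5, 34.7, 4.6]
eef_rot: [-0.0, 0.63, 0.777, 0.0]
ft_force: [0.7, -0.7, 0.1]
gripper_width: 0.296
grip_force: 0.3
19.3 [620.5  34.7   4.6] [-0.      0.6295  0.777   0.    ] [-0.02  0.75  1.59  0.    0.8  -0.23]
tooth_tray 0.58 [279. 155.] rect [610.4  91.7] [71.9 94.8] 8.8
  lm 0.86 [280. 160.] [[609.2  91.7]]
corner_stop 0.81 [353.  67.] rect [615.2  91.8] [ 96.3 125. ] 12.4
  lm 0.65 [359.  69.] [[640.8 148.9]]
dappen 0.67 [22. 46.] rect [467.8 122.8] [33.3 27.7] 89.9
  lm 0.88 [22. 51.] [[457.6 121.4]]
bottle_2 0.56 [486. 199.] rect [733.4  96.4] [35.  79.3] 79.1
  lm 0.83 [446. 186.] [[711.2  97.8]]
tray in stop [-41.4 -49.8] (71.8740234375, 94.81017303466797) yaw rel -3.1 tcp [ -43.3 -107.7]
```

```bash

python3 -m pendant '[[-0.4,[0.2,0,0],[0,0,0]],[-0.4,[0.4,0,0],[0,0,0]],[-0.4,[0.6,0,0],[0,0,0]],[-0.4,[0.8,0,0],[0,0,0]],[-0.4,[1,0,0],[0,0,0]],[-0.4,[1.2,0,0],[0,0,0]],[-0.4,[1.2,0,0],[0,0,0]],[-0.4,[1.2,0,0],[0,0,0]]]'
```

```text
clock: 20.85
eef_pos: [620.3, 34.9, 4.6]
eef_rot: [0.0, 0.63, 0.777, -0.0]
ft_force: [0.3, -8.6, 0.7]
gripper_width: 0.296
grip_force: 4.0
```

Light contact with the short bar (8.6 N). I'll back off, rise, turn back and go down on the tray's left long side for the final push.

```bash

python3 -m pendant '[[-0.4,[-8,0,0],[0,0,0]],[-0.4,[-16,0,0],[0,0,0]],[-0.4,[-16,0,-40],[0,0,0]],[-0.4,[-16,0,-85],[0,0,0]],[0.1,[0,-15,-100],[0,0,10]],[0.1,[25,-35,-100],[0,0,20]],[0.1,[45,-55,-100],[0,0,30]],[0.1,[51,-63,-100],[0,0,40]]]'
python3 -m pendant '[[0.1,[0,0,0],[0,0,10]],[0.1,[0,0,0],[0,0,20]],[0.1,[0,0,0],[0,0,30]],[0.1,[0,0,25],[0,0,40]],[0.1,[0,0,55],[0,0,50]],[0.1,[0,0,80],[0,0,50]],[0.1,[0,0,97],[0,0,50]],[0.1,[0,0,99],[0,0,50]]]'
python3 tray.py w9
```

```text
clock: 21.85
eef_pos: [547.0, 73.2, 104.8]
eef_rot: [-0.0, 0.859, 0.513, -0.0]
ft_force: [0.4, -0.1, 0.1]
gripper_width: 0.55
grip_force: 0.0
clock: 22.85
eef_pos: [547.7, 72.5, 4.9]
eef_rot: [-0.0, 0.995, 0.104, -0.001]
ft_force: [0.2, 0.4, 0.2]
gripper_width: 0.55
grip_force: 0.0
22.85 [547.7  72.5   4.9] [-1.000e-04  9.945e-01  1.043e-01 -7.000e-04] [0.05 0.66 1.78 0.   0.7  1.41]
tooth_tray 0.57 [264. 147.] rect [610.1  91.4] [71.4 94.9] 9.6
  lm 0.63 [266. 148.] [[609.1  92.2]]
corner_stop 0.66 [295.  58.] rect [624.8  48.2] [ 95.9 213.1] 12.2
  lm 0.58 [177.  69.] [[641.1 148.5]]
  lm 0.68 [ 57. 178.] [[565.9 213.4]]
  lm 0.22 [266. 147.] [[610.   92.2]]
tray in stop [-41.8 -50.1] (71.44142150878906, 94.86143493652344) yaw rel -2.3 tcp [-106.8  -55.7]
```

View pics/w9.png

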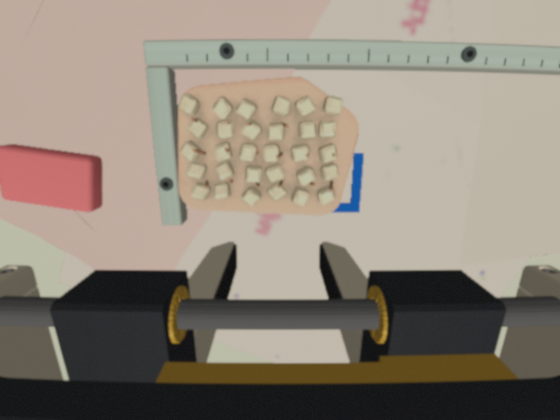

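The tray touches the short bar at column ~180, and a ~5 mm gap to the long bar is left (tray edge at row ~80, bar at 70). Final push, slow at the end.

```bash

python3 -m pendant '[[0.1,[5,0,0],[0,0,0]],[0.1,[10,0,0],[0,0,0]],[0.1,[14,0,0],[0,0,0]],[0.1,[17,0,0],[0,0,0]],[0.1,[19,0,0],[0,0,0]],[0.1,[20.5,0,0],[0,0,0]],[0.1,[21.5,0,0],[0,0,0]],[0.1,[22,0,0],[0,0,0]]]'
python3 -m pendant '[[0.1,[0.3,0,0],[0,0,0]],[0.1,[0.6,0,0],[0,0,0]],[0.1,[0.9,0,0],[0,0,0]],[0.1,[1.2,0,0],[0,0,0]],[0.1,[1.5,0,0],[0,0,0]],[0.1,[1.5,0,0],[0,0,0]],[0.1,[1.5,0,0],[0,0,0]],[0.1,[1.5,0,0],[0,0,0]]]'
python3 tray.py w10
```

```text
clock: 24.4
eef_pos: [569.6, 77.2, 5.6]
eef_rot: [-0.0, 0.995, 0.104, -0.0]
ft_force: [0.2, -1.3, 0.2]
gripper_width: 0.55
grip_force: 0.4
clock: 25.4
eef_pos: [571.1, 77.5, 5.7]
eef_rot: [-0.0, 0.995, 0.104, 0.0]
ft_force: [-1.0, 0.1, 0.1]
gripper_width: 0.554
grip_force: 0.1
25.4 [571.1  77.5   5.7] [-0.000e+00  9.945e-01  1.043e-01  1.000e-04] [0.05 0.69 1.71 0.   0.74 1.42]
tooth_tray 0.76 [265. 182.] rect [615.   92.3] [71.8 94.1] 9.0
  lm 0.64 [266. 184.] [[611.9  93.3]]
corner_stop 0.93 [294. 109.] rect [625.9  45.4] [ 96.8 219.9] 12.4
  lm 0.78 [184. 114.] [[641.6 147. ]]
wax_block 0.79 [ 60. 215.] rect [568.6 210.8] [36.6 62.6] 3.7
  lm 0.9 [ 68. 215.] [[566.5 211.8]]
bottle_2 0.97 [291.   9.] rect [701.7  95.8] [10.3 26.5] 12.2
tray in stop [-36.9 -50.2] (71.76031494140625, 94.1164779663086) yaw rel -2.9 tcp [-82.8 -55.6]
```

Not touching yet, so I'll creep on.

```bash

python3 -m pendant '[[0.1,[0.3,0,0],[0,0,0]],[0.1,[0.6,0,0],[0,0,0]],[0.1,[0.9,0,0],[0,0,0]],[0.1,[1.2,0,0],[0,0,0]],[0.1,[1.5,0,0],[0,0,0]],[0.1,[1.5,0,0],[0,0,0]],[0.1,[1.5,0,0],[0,0,0]],[0.1,[1.5,0,0],[0,0,0]]]'
python3 tray.py w11 | grep stop
```

```text
clock: 26.95
eef_pos: [571.8, 77.7, 5.6]
eef_rot: [0.0, 0.995, 0.104, -0.001]
ft_force: [-5.6, -2.4, 3.8]
gripper_width: 0.551
grip_force: 2.9
corner_stop 0.9 [296. 112.] rect [626.8  45.6] [ 96.  219.8] 12.7
tray in stop [-36.6 -49.9] (72.26451110839844, 94.48934173583984) yaw rel -1.8 tcp [-82.1 -55.6]
```

View pics/w11.png

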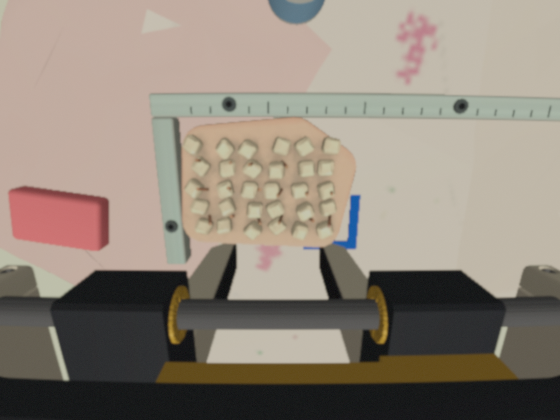

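It's seated at (-36.6,-49.9) with light contact, tray edge against both bars. I'll back off, rise, check and hand in.

```bash

python3 -m pendant '[[0.1,[-1,0,0],[0,0,0]],[0.1,[-4,0,0],[0,0,0]],[0.1,[-10,0,0],[0,0,0]],[0.1,[-20,0,0],[0,0,0]],[0.1,[-22,0,-30],[0,0,0]],[0.1,[-22,0,-70],[0,0,0]],[0.1,[-22,0,-110],[0,0,0]],[0.1,[-22,0,-110],[0,0,0]]]'
python3 tray.py w12
```

```text
clock: 28.5
eef_pos: [552.0, 73.2, 118.3]
eef_rot: [0.0, 0.995, 0.104, 0.003]
ft_force: [-0.1, 0.0, -0.5]
gripper_width: 0.555
grip_force: 0.0
28.5 [552.   73.2 118.3] [1.000e-04 9.945e-01 1.043e-01 2.500e-03] [0.05 0.48 1.73 0.   0.93 1.41]
tooth_tray 0.86 [269. 141.] rect [615.6  92.6] [71.7 94.5] 9.4
  lm 0.76 [266. 144.] [[610.2  96.4]]
corner_stop 0.85 [325.  95.] rect [6.341e+02 5.000e-01] [ 98.2 312.5] 12.0
  lm 0.69 [218.  98.] [[642.7 148.4]]
wax_block 0.68 [139. 164.] rect [568.2 211.1] [34.5 60.1] 3.1
  lm 0.87 [142. 165.] [[565.7 212.8]]
bottle_2 0.83 [286.  19.] rect [714.5  97.3] [33.8 32.9] 12.1
  lm 0.82 [288.  27.] [[713.7  97.6]]
tray in stop [-36.2 -50. ] (71.74061584472656, 94.48941040039062) yaw rel -2.5 tcp [-102.4  -55.8]
```

View pics/w12.png

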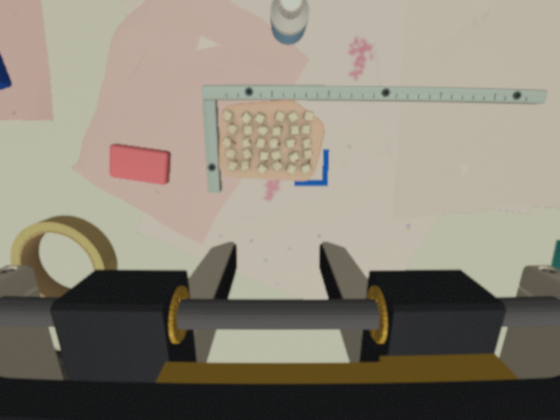

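The tray looks seated, but its outline is irregular. One check: the angle at which the outline's extents have the 73:98 ratio, and the centre in the stop's frame.

```bash
cat > ext.py <<'E'
from tray import *
for y in (-6,-4,-2,0,2,4):
    t=np.radians(11.9+y);Q=np.array([[np.cos(t),np.sin(t)],[-np.sin(t),np.cos(t)]]);p=(o["tooth_tray"]-C)@Q.T
    lo,hi=p.min(0),p.max(0);print(y,(hi-lo).round(1),"centre",(M@(Q.T@((lo+hi)/2))).round(1))
m=nets.trace("tooth_tray","wrist")[0]["mask"]
im=c["image"].copy();hs=cv2.cvtColor(im,cv2.COLOR_RGB2GRAY)
_,k,cen=cv2.connectedComponentsWithStats((((im.max(2).astype(int)-im.min(2))<45)&m&(hs>120)).astype(np.uint8))[1:]
g=toz(c,cen[1:][(k[1:,4]>8)],25,s);print(len(g))
# crown lattice direction: dominant neighbour directions mod 90
d=(g[:,None]-g[None]).reshape(-1,2);r=np.hypot(*d.T);d=d[(r>9)&(r<19)]
an=np.degrees(np.arctan2(d[:,1],d[:,0]));z=np.exp(4j*np.radians(an)).mean();print("lattice yaw rel",round(np.degrees(np.angle(z))/4-11.9,1),abs(z).round(2))
E
python3 ext.py w13 | tail -9
```

```text
tray in stop [-36.4 -49.4] (73.16988372802734, 95.90497589111328) yaw rel -2.7 tcp [-103.5  -55.6]
-6 [75.4 94.9] centre [-36.7 -49.2]
-4 [74.  95.2] centre [-36.4 -49.5]
-2 [73.  96.3] centre [-36.4 -49.3]
0 [72.3 97.3] centre [-36.7 -49.1]
2 [73.1 98.1] centre [-37.3 -48.9]
4 [73.9 99.1] centre [-38.  -48.8]
5
lattice yaw rel nan nanext.py:11: RuntimeWarning: Mean of empty slice.
  an=np.degrees(np.arctan2(d[:,1],d[:,0]));z=np.exp(4j*np.radians(an)).mean();print("lattice yaw rel",round(np.degrees(np.angle(z))/4-11.9,1),abs(z).round(2))
  ret = ret.dtype.type(ret / rcount)
```

The extents reach the nominal 73 x 98 mm at an angle of 0 to 2°, so the tray is parallel and centred at (-36.7,-49.1). Handing in.

```bash
python3 -c "
from station import bot
print(bot.hand_in())"
```

```text
the job is handed in; nothing more can be done
None
```

The tray was pushed into the inner corner of the stop and the job is handed in; no verdict came back. The last look put its centre at about (-36.7, -49.1) mm in the stop's frame, parallel to the bars to about 2° by the outline's extents (a rectangle fit read -2.7°), and the highest wrist force in the readings after each move was about 9 N.

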